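# First diagonal of a vacuum chamber cover

### The arm

A 7-joint arm with a two-finger parallel gripper is mounted at the origin on a cart in front of the work surface, level with it; the furniture and walls round the work are solid. World frame = base frame: x ahead of the robot, y to its left, z up, the work surface at z = 0. Lengths are in m, angles in rad, forces in N, time in s.
With the tool pointing down it reaches from about 0.375 to 0.925 m from the base axis. Payload 3.1 kg.
Tool frame: the origin (TCP) lies between the finger pads; the fingertips stand 19 mm ahead of it and the grasp point (between the pads) is the TCP; z points along the fingers, y is the line along which they close (so a half turn about z gives the same grasp; the last joint's range is limited). The gripper opens to 85 mm and grips with 20 to 120 N. Pads are 22 mm wide; open, the fingers measure 114 mm over their backs; the gripper's body (76 mm by 85 mm) begins 54 mm behind the grasp point. The pads swing forward as they close: fully open they stand 13 mm farther back than shut.
Start: joints at [1.125, 0.383, 0.044, 1.598, -0.018, 1.161, -0.05], TCP at [0.222, -0.611, 0.25] pointing down, gripper open.
Joint ranges: [-2.61, 2.61], [-0.41, 2.15], [-1.48, 1.57], [0, 2.5], [-1.57, 4.71], [0.05, 1.97], [-2.85, 2.85]. Speed limits (rad/s): [2.79, 2.79, 3.14, 3.14, 3.14, 3.14, 3.14].

### API

Orientations are given as a unit quaternion [x, y, z, w].
In Python, from bench import move_ptp, movel, move_j, move_gripper, pause, inverse_kinematics, read_camera, camera_params, MotionError, sign_off, look_for, tip_of, read_time_s, read_qpos, read_joint_vel, read_effort, read_eef_pos, read_tcp_rot, read_ft_force, read_ft_torque, read_finger_gap, read_grasp_force gives the robot as it stands. Calls block until the motion is done:
- move_ptp(position, orientation): joint-space move of the TCP to a pose.
- movel(position, orientation=None, speed=0.15): straight line of the TCP; orientation=None keeps the orientation; speed is the mean speed in m/s.
- move_j(angles): joint-space move.
- move_gripper(opening, effort=None): finger opening in m; effort is the grip in N (None keeps the last); returns when the fingers have stopped.
- pause(seconds).
- inverse_kinematics(position, orientation): joint angles nearest the present ones, or None.
- read_camera(name): name is "scene" or "top" or "wrist"; returns the picture (400x640x3 uint8, red, green, blue); there is no depth.
- camera_params(name): a dict with "K" (3x3 intrinsics, pixels), "camera_from_world" (4x4, takes a point from world to camera coordinates). Camera axes: x right, y down, z forward; pixel columns grow to the right and rows downward; lengths in m; the calibration is good to about 2 mm. A picture is of the moment at which its call begins: read the wrist's pose just before it. camera_params takes no time and is no camera call; for the wrist camera it gives the pose at the moment of the call.
A pose or a line that the arm cannot do raises MotionError and nothing moves.
- sign_off(): hands the job in; it is judged then, once.
Trained networks look in the newest picture that a camera, given by its name, has taken for a name from the list of things; names that differ only in an ending like _2 or _b are one class to them, and where a whole thing is asked for, a point or a joint stands for the part that bears it (a point fixed in the world has none). Each returns a list of dicts, best first, with "confidence" (0 to 1); they miss things now and then, are a little off and sometimes report something else, mostly with a low value. They report only what shows in the picture. A call takes as long as a camera call.
- look_for(camera, name): "at" ([column, row] in pixels, amid what is visible of it).
- tip_of(camera, name): "at" ([column, row] in pixels: a listed point, or the origin of a listed thing).
Readings, each from a call of its own:
- read_time_s(): time.
- read_qpos(): joint angles.
- read_joint_vel(): joint speeds.
- read_effort(): joint torques, N m.
- read_eef_pos(): TCP position.
- read_tcp_rot(): TCP orientation.
- read_ft_force(): force on the tool from outside, world axes, zero at the start.
- read_ft_torque(): the same for the moment, N m.
- read_finger_gap(): finger opening in m.
- read_grasp_force(): force on a finger pad.
Only numpy, scipy, OpenCV 4.12 (cv2) and the standard library are available. Lean on these libraries where they do the work, as an engineer would, in place of code of your own. Each camera call takes 0.05 s, during which the arm holds its last target. There are 200 camera calls.

### The job

The gasketed cover of the small vacuum chamber lies on with its four wing screws still loose; it must be pulled down evenly, in cross order. Tighten (clockwise) the wing screw at the corner beside the side port fully home first, then the one diagonally opposite it. Leave the other two screws loose; they belong to the next pass.

Things in the scene. Friction and masses are not known exactly. Their poses are not given: they have to be found in the camera images.
- chamber: Low aluminium chamber fixed to the worktop, turned any way, 150 x 180 mm, 66 mm high to its flat cover; sight glass (60 mm wide, 4 mm proud) in the middle. Origin: underside centre; z up, y along the long (180 mm) sides. Steel side port (20 mm tube, 32 mm flange) sticks 59 mm out of the -x side near the +y corner, 34 mm up. Four wing screws on the cover at x = -50/+50, y = -65/+65 mm.
- screw_1_grip (a point): Wing screw at the corner beside the port (chamber x -50, y +65 mm): steel, flat wings 49 mm across, 10 mm thick, 16 to 41 mm above the cover, on a 10 mm stem. Point: on its axis, mid-wing, 28 mm above the cover (94 above the worktop). x axis along the wings (same either way round), y through their thickness, z up; turns with the screw.
- screw_2_grip (a point): The same point on the wing screw diagonally opposite (chamber x +50, y -65 mm), same size and axes. Note for the approach: a tall monitor stands on a computer behind and to the right of the chamber (from about x 0.7 m on, y 0 to -0.4 m); the arm's elbow and wrist must pass in front of it.
- screw_1 (a joint): Turn of screw 1, rad: grows clockwise seen from above (tightening). Starts loose at 0.05 to 0.35; hard stop, fully home, at 1.30, where the wings lie parallel to the cover's long sides. Stiff (0.08 N m friction), stays where it is left; does not sink noticeably.
- screw_2 (a joint): The same for screw 2.
- screw_3 (a joint): The same for the screw at chamber x +50, y +65 mm; loose, to be left so.
- screw_4 (a joint): The same for the screw at chamber x -50, y -65 mm; loose, to be left so.

How it is judged:
By the outcome, as a careful person would: the job done as asked, in the order asked, and still so for the second after the job is handed in, with the robot touching nothing.
It also fails if it takes over 43 s, if anything falls off the work surface, if the arm or the gripper's body presses on something with over 40 N, if the wrist force passes 120 N, or if a joint passes its speed limit or range.

## Working session

There is one attempt and no reset: what is moved stays moved. The work goes in short steps, each a Python script; the robot and the scene stay as the last script left them, time stands still between calls to the robot, and variables do not carry over. Pictures are saved under pics/ and viewed, at most 10 in all, crops included, and the job is handed in when it is done.

```bash
mkdir -p pics; python3 - <<'E'
from bench import *
import cv2
for c in ("scene","top"):
    im=read_camera(c); cv2.imwrite(f"pics/{c}0.png",im[:,:,::-1])
    for n in ("chamber","screw_1_grip"):
        print(c,n,"tip",[(d["at"],d["confidence"]) for d in tip_of(c,n)])
    print(c,"look",[(d["at"],d["confidence"]) for d in look_for(c,"screw_1")])
    p=camera_params(c);print(p["K"],p["camera_from_world"])
print(read_time_s(),read_eef_pos(),read_tcp_rot())
E
```

```text
scene chamber tip [([310.3, 224.4], 0.77)]
scene screw_1_grip tip [([331.9, 213.9], 0.75)]
scene look [([329.3, 212.0], 0.74), ([291.2, 173.2], 0.73), ([335.2, 174.0], 0.56), ([284.3, 210.4], 0.55)]
[[399.14361827   0.         309.54526651]
 [  0.         399.14361827 198.68074275]
 [  0.           0.           1.        ]] [[-0.686755   -0.7268652   0.00587824  0.54403236]
 [-0.43608386  0.40552285 -0.80335676  0.18473967]
 [ 0.58154831 -0.55427268 -0.59546902  0.73092289]
 [ 0.          0.          0.          1.        ]]
top chamber tip [([328.0, 206.3], 0.92)]
top screw_1_grip tip [([322.2, 239.4], 0.55)]
top look [([323.9, 239.4], 0.69), ([337.3, 161.0], 0.44)]
[[415.42814945   0.         317.84844194]
 [  0.         415.42814945 193.75350359]
 [  0.           0.           1.        ]] [[-0.00148938 -0.99981675  0.01908543  0.27415434]
 [-0.98878143 -0.00137824 -0.14936328  0.54243835]
 [ 0.14936222 -0.01909378 -0.98859818  0.86417065]
 [ 0.          0.          0.          1.        ]]
0.4 [ 0.22149419 -0.61096265  0.25006258] [ 9.84916900e-01  1.73027916e-01 -3.41818156e-05 -1.96284091e-04]
```

View pics/top0.png

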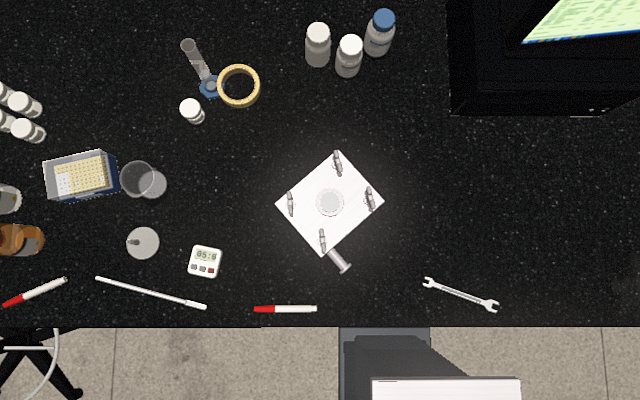

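View pics/scene0.png

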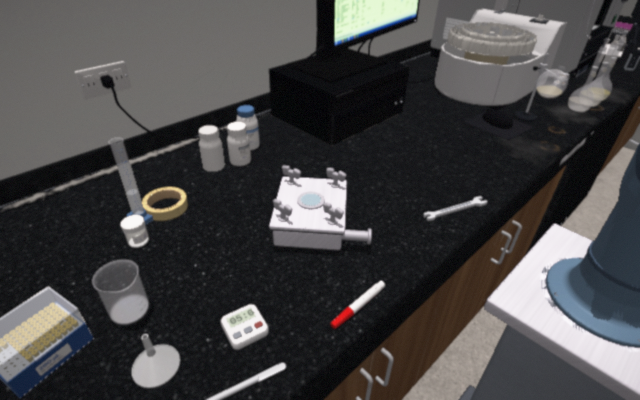

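The top view shows the chamber at about (330,203). The port leaves its lower-right side near the bottom corner at (340,262), so screw 1 is at (322,240) and screw 2 at (337,163). Next I fit the chamber pose and go above screw 1 for a close look.

```bash
cat > h.py <<'E'
from bench import *
import numpy as np, cv2
from scipy.optimize import least_squares
from scipy.spatial.transform import Rotation as R
def proj(p,P):
    c=p["camera_from_world"]@np.r_[P,1]; u=p["K"]@c[:3]; return u[:2]/u[2]
def unproj(p,uv,z):
    T=p["camera_from_world"]; C=-T[:3,:3].T@T[:3,3]
    d=T[:3,:3].T@np.linalg.solve(p["K"],np.r_[uv,1]); return C+d*(z-C[2])/d[2]
def world(pose,P):
    x,y,t=pose; c,s=np.cos(t),np.sin(t)
    return np.array([x+c*P[0]-s*P[1],y+s*P[0]+c*P[1],P[2]])
def fit(obs,x0):  # obs: (params, uv, chamber point)
    return least_squares(lambda q:np.concatenate([proj(p,world(q,P))-uv for p,uv,P in obs]),x0,loss="soft_l1")
def down(yaw):  # tool z down, tool y axis at world angle yaw
    y=np.array([np.cos(yaw),np.sin(yaw),0]); z=np.array([0,0,-1.]); return R.from_matrix(np.c_[np.cross(y,z),y,z]).as_quat()
S1=(-.05,.065,.094); S2=(.05,-.065,.094)
E
python3 - <<'E'
from h import *
t=camera_params("top"); s=camera_params("scene")
cor=[(t,(321,257),(-.075,.09,.066)),(t,(384,201),(-.075,-.09,.066)),(t,(338,150),(.075,-.09,.066)),(t,(275,204),(.075,.09,.066))]
c=unproj(t,(330,203),.066); y=unproj(t,(321,257),.066)-unproj(t,(384,201),.066)
f=fit(cor,[c[0],c[1],np.arctan2(y[1],y[0])-np.pi/2]); print(f.x,f.fun)
np.save("pose.npy",f.x)
for n,S in (("s1",S1),("s2",S2)):
    w=world(f.x,S); print(n,w,proj(t,w),proj(s,w))
print(proj(s,world(f.x,(-.134,.065,.034))))
w=world(f.x,S1)
q=camera_params("wrist")["camera_from_world"]; print(q)
print("tool y now",R.from_quat(read_tcp_rot()).as_matrix()[:,1])
for k in range(8):
    print(k,inverse_kinematics([w[0],w[1],.094],down(k*np.pi/4)))
E
```

```text
[0.51984773 0.24986989 0.71920293] [ 0.10236802  1.25029627  1.26453712  0.13981882 -0.09510033 -1.1656917
 -1.25824485 -0.26031338]
s1 [0.43941014 0.26583215 0.094     ] [322.59830296 240.47617018] [334.8215989  211.62911505]
s2 [0.60028532 0.23390763 0.094     ] [337.8280957  161.99372575] [292.72823732 172.93275259]
[374.79182335 237.34064427]
[[ 3.40323518e-01 -9.40308400e-01  1.28286941e-04 -6.48591048e-01]
 [-9.06862249e-01 -3.28182365e-01  2.64380781e-01 -3.46583484e-02]
 [-2.48557367e-01 -9.00913360e-02 -9.64418367e-01  3.78089082e-01]
 [ 0.00000000e+00  0.00000000e+00  0.00000000e+00  1.00000000e+00]]
tool y now [ 3.40836223e-01 -9.40122604e-01 -3.98475854e-04]
0 [ 0.07734195  0.46729841 -0.81606771  2.01092329  0.45180062  0.85053447
 -0.99182973]
1 [ 0.12336775  0.49035376 -0.8743491   2.00917097  0.49419704  0.86585326
 -0.23925711]
2 [ 0.182632    0.52584609 -0.95180871  2.00701253  0.55399563  0.89002421
  0.50033892]
3 [ 0.24021007  0.56865459 -1.03066345  2.00502786  0.61926606  0.92011718
  1.23648996]
4 [ 0.3760247   0.72913765 -1.24419931  2.00082542  0.82003554  1.04120511
  1.87691748]
5 [-1.40279481  0.49612808  0.93138904  2.07606615 -0.54362022  0.83085796
 -2.50316732]
6 [ 0.21136174  0.54600171 -0.9906246   2.00600795  0.58554921  0.90406688
 -2.66516544]
7 [ 0.08897456  0.4728054  -0.8306679   2.01047437  0.46222314  0.8541664
 -1.78532327]
```

```bash
python3 - <<'E'
from h import *
pose=np.load("pose.npy")
p=read_eef_pos(); r=np.hypot(p[0],p[1])
movel([p[0]*.47/r,p[1]*.47/r,.28],speed=.3)
q=np.array(read_qpos()); print(q)
a=np.arctan2(pose[1],pose[0])-np.arctan2(p[1],p[0])
q[0]-=a; move_j(list(q)); print(read_eef_pos(),read_time_s())
# hover over the chamber centre so the wrist camera sees both screws
move_ptp([pose[0]-.04,pose[1]-.02,.27],down(1.6))
print(read_qpos(),read_ft_force(),read_time_s())
cp=camera_params("wrist"); im=read_camera("wrist"); cv2.imwrite("pics/w1.png",im[:,:,::-1])
for n in ("chamber","screw_1_grip"):
    print(n,[(d["at"],d["confidence"]) for d in tip_of("wrist",n)])
print([(d["at"],d["confidence"]) for d in look_for("wrist","screw_1")])
for S in (S1,S2,(0,0,.066)): print(proj(cp,world(pose,S)))
np.savez("w1.npz",**cp)
E
```

```text
[ 1.11428143e+00  1.16192523e-02  2.10843753e-02  1.97947791e+00
 -2.47602499e-04  1.14795153e+00 -8.74305303e-02]
[0.42526334 0.20302012 0.28050807] 3.6333
[-5.30995882e-01  1.43489472e-01  8.21444457e-03  1.85969677e+00
 -1.26123333e-03  1.13864958e+00  1.07586356e+00] [-0.25736032 -0.56135745  0.68861557] 4.7083
chamber [([333.1, 200.7], 0.75)]
screw_1_grip [([359.7, 144.6], 0.89), ([336.1, 202.2], 0.67)]
[([423.1, 221.5], 0.9), ([320.2, 296.6], 0.8), ([360.3, 143.5], 0.64), ([256.4, 224.8], 0.58)]
[357.81584053 141.79058808]
[318.72456576 294.17507627]
[335.51797851 214.20383644]
```

View pics/w1.png

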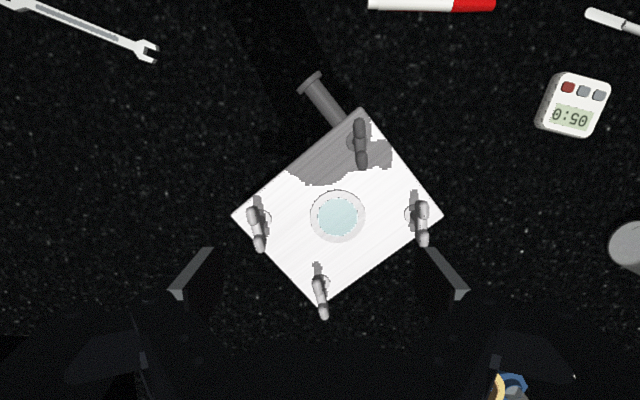

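The wrist picture shows the port at (325,95). Screw 1 is at (360,143) with wing ends about (359,122) and (362,165), and screw 2 is at (320,296) with ends about (317,274) and (323,316). All four cover corners are visible, so I refine the pose and wing angles and then check closer.

```bash
python3 - <<'E'
from h import *
pose=np.load("pose.npy"); cp=dict(np.load("w1.npz")); t=camera_params("top")
C=[(-.075,.09,.066),(-.075,-.09,.066),(.075,-.09,.066),(.075,.09,.066)]
o=[(cp,uv,P) for uv,P in zip([(361,108),(232,215),(317,308),(444,214)],C)]
o+=[(cp,(360,144),S1),(cp,(320,296),S2),(cp,(256.5,225),(-.05,-.065,.094)),(cp,(422,221.5),(.05,.065,.094))]
f=fit(o,pose); print(f.x,f.fun.round(1)); np.save("pose.npy",f.x)
home=f.x[2]+np.pi/2
for a,b in (((359,122),(362,165)),((317,274),(323,316))):
    v=unproj(cp,b,.095)-unproj(cp,a,.095); w=np.arctan2(v[1],v[0])
    print("wing",w,np.linalg.norm(v),"joint",1.3-((w-home)%np.pi))
w=world(f.x,S1); print(w)
yaw=home+1.1+np.pi/2-np.pi   # expected
move_ptp([w[0],w[1],.17],down(yaw)); move_gripper(.05)
print(read_eef_pos(),read_qpos(),read_time_s())
im=read_camera("wrist"); cv2.imwrite("pics/w2.png",im[:,:,::-1]); cp=camera_params("wrist"); np.savez("w2.npz",**cp)
print([(d["at"],d["confidence"]) for d in tip_of("wrist","screw_1_grip")],proj(cp,w))
E
```

```text
[0.5212329  0.251756   0.71631206] [ 0.1 -3.5 -3.3 -0.1  0.2  0.4  1.6  2.   0.  -0.6  0.2 -0.7  0.1  2.
 -0.6  0.3]
wing 0.13181776576813517 0.03970655940164091 joint 0.31369796545866113
wing 0.1538203204839258 0.05071501204815728 joint 0.2916954107428704
[0.44084179 0.26795072 0.094     ]
[0.44156147 0.2678843  0.17075031] [-0.57934065  0.22588068 -0.05116731  1.98843037  0.01454267  0.92615152
  1.17743895] 5.8833
[([315.9, 214.5], 0.96)] [316.78979389 215.5793333 ]
```

View pics/w2.png

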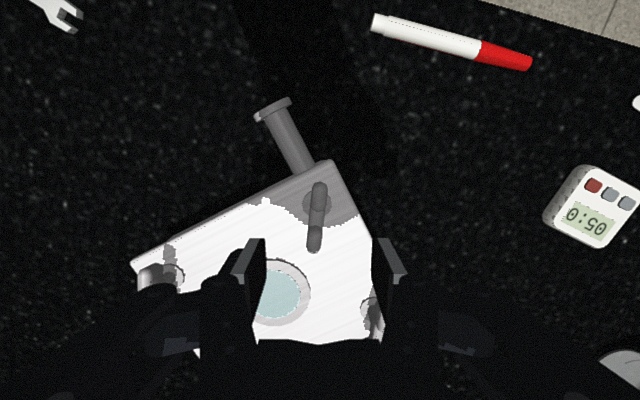

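Screw 1 shows at (316,215), within about 1 px of the prediction, with wing ends near (319,188) and (313,246). I'll align, descend, grip and turn in steps while watching the torque.

```bash
cat >> h.py <<'E'
def tyaw():
    y=R.from_quat(read_tcp_rot()).as_matrix()[:,1]; return np.arctan2(y[1],y[0])
def tighten(w,yaw,home_yaw):
    move_ptp([w[0],w[1],.15],down(yaw))
    movel([w[0],w[1],.094],speed=.08)
    print("down",read_eef_pos(),np.round(read_ft_force(),1),read_time_s())
    move_gripper(.0,40); print("gap",read_finger_gap(),read_grasp_force(),np.round(read_ft_force(),1))
    t0=read_ft_torque()[2]; q=np.array(read_qpos()); a0=tyaw(); off=0
    while off>home_yaw-a0-.15:
        rem=off-(home_yaw-a0)
        off-=.2 if rem>.3 else .04
        g=q.copy(); g[6]+=off; move_j(list(g))
        m=read_ft_torque()[2]-t0
        print("yaw-home %.3f cmd-home %.3f Mz %.2f gap %.4f"%(tyaw()-home_yaw,a0+off-home_yaw,m,read_finger_gap()))
        if rem<.25 and abs(m)>.5: break
    print(np.round(read_ft_force(),1),read_time_s())
E
python3 - <<'E'
from h import *
pose=np.load("pose.npy"); cp=dict(np.load("w2.npz"))
v=unproj(cp,(313.5,246),.095)-unproj(cp,(319,188),.095); a=np.arctan2(v[1],v[0])
j=1.3-((a-pose[2]-np.pi/2)%np.pi); print("joint",j,np.linalg.norm(v))
assert 0<j<.45
tighten(world(pose,S1),pose[2]+1.3-j,pose[2])
im=read_camera("wrist"); cv2.imwrite("pics/w3.png",im[:,:,::-1])
E
```

```text
joint 0.2925511705320336 0.040441324808975
down [0.44120798 0.26818108 0.09428268] [-0.1 -0.3 -0.5] 7.0833
gap 0.009085381924970883 40.19896842422895 [ 0.1 -4.2  6.1]
yaw-home 0.809 cmd-home 0.806 Mz -0.11 gap 0.0096
yaw-home 0.611 cmd-home 0.606 Mz -0.09 gap 0.0093
yaw-home 0.412 cmd-home 0.406 Mz -0.09 gap 0.0094
yaw-home 0.212 cmd-home 0.206 Mz -0.04 gap 0.0094
yaw-home 0.170 cmd-home 0.166 Mz -0.02 gap 0.0092
yaw-home 0.129 cmd-home 0.126 Mz -0.03 gap 0.0094
yaw-home 0.088 cmd-home 0.086 Mz -0.07 gap 0.0095
yaw-home 0.048 cmd-home 0.046 Mz -0.05 gap 0.0093
yaw-home 0.008 cmd-home 0.006 Mz -0.07 gap 0.0097
yaw-home -0.028 cmd-home -0.034 Mz 0.85 gap 0.0091
[ 2.8  2.9 -2.3] 10.2583
```

View pics/w3.png

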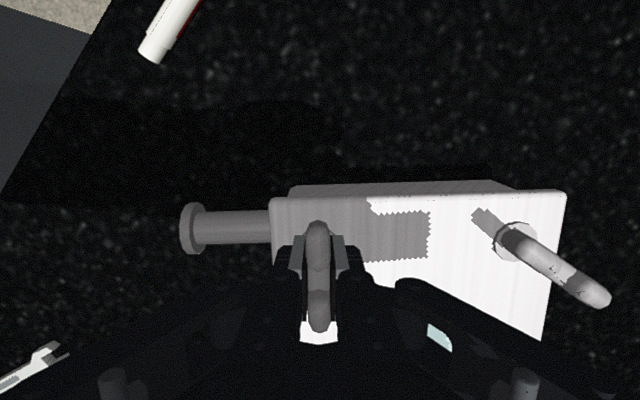

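The wings (318,280) sit squarely between the pads, parallel to the cover's long side. The torque jumped to 0.85 N m where the stop should be, so screw 1 is home. I'll release, check it from above and go to screw 2.

```bash
python3 - <<'E'
from h import *
pose=np.load("pose.npy"); w=world(pose,S1)
move_gripper(.05); movel([w[0],w[1],.18],speed=.15)
a=read_camera("wrist"); 
w=world(pose,S2)
move_ptp([w[0],w[1],.18],down(pose[2]+1.0))
cp=camera_params("wrist"); b=read_camera("wrist"); np.savez("w4.npz",**cp)
print([(d["at"],d["confidence"]) for d in tip_of("wrist","screw_2_grip")],proj(cp,w),read_qpos(),read_time_s())
im=np.vstack([a[100:350],b[100:400]])[:,:,::-1]; cv2.imwrite("pics/w4.png",im)
E
```

```text
[([315.6, 214.5], 0.96)] [316.06375296 214.24022145] [-0.35618689  0.44504927 -0.10561179  1.66510236  0.05208368  1.03536701
  1.23916949] 12.7417
```

View pics/w4.png

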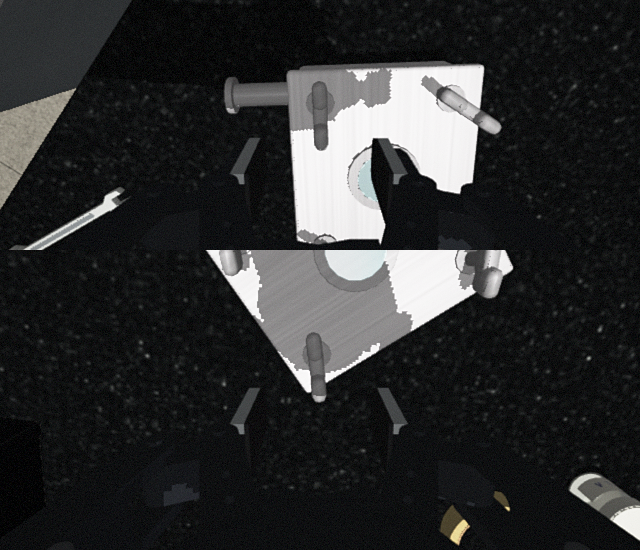

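Upper half: screw 1 (320,115) now lies parallel to the cover's long edge. Lower half: screw 2 is at full-image (316,216), as predicted, with wing ends near (313.5,190) and (318.5,243).

```bash
python3 - <<'E'
from h import *
pose=np.load("pose.npy"); cp=dict(np.load("w4.npz"))
v=unproj(cp,(318.5,243),.095)-unproj(cp,(313.5,190),.095); a=np.arctan2(v[1],v[0])
j=1.3-((a-pose[2]-np.pi/2)%np.pi); print("joint",j,np.linalg.norm(v))
assert 0<j<.45
w=world(pose,S2)
tighten(w,pose[2]+1.3-j,pose[2])
move_gripper(.05); movel([w[0],w[1],.18],speed=.15)
c=world(pose,(-.04,-.02,0)); move_ptp([pose[0]-.05,pose[1]-.02,.29],down(1.2))
b=read_camera("wrist"); cv2.imwrite("pics/w5.png",b[:,:,::-1]); print(read_time_s(),read_ft_force())
E
```

```text
joint 0.21317000683892595 0.038419660082745055
down [0.60197994 0.23570597 0.09420862] [ 0.8 -0.9  1.2] 13.8417
gap 0.009429022934277671 40.54256523842923 [-0.6 -2.5  3. ]
yaw-home 0.889 cmd-home 0.886 Mz -0.14 gap 0.0091
yaw-home 0.691 cmd-home 0.686 Mz -0.09 gap 0.0093
yaw-home 0.492 cmd-home 0.486 Mz -0.16 gap 0.0093
yaw-home 0.292 cmd-home 0.286 Mz -0.07 gap 0.0089
yaw-home 0.250 cmd-home 0.246 Mz -0.09 gap 0.0093
yaw-home 0.209 cmd-home 0.206 Mz -0.13 gap 0.0092
yaw-home 0.168 cmd-home 0.166 Mz -0.10 gap 0.0092
yaw-home 0.128 cmd-home 0.126 Mz -0.06 gap 0.0091
yaw-home 0.088 cmd-home 0.086 Mz -0.13 gap 0.0094
yaw-home 0.048 cmd-home 0.046 Mz -0.12 gap 0.0095
yaw-home 0.008 cmd-home 0.006 Mz -0.10 gap 0.0094
yaw-home -0.028 cmd-home -0.034 Mz 0.75 gap 0.0098
[ 3.5  4.9 -3.6] 17.5167
19.4667 [ 0.75454909 -0.69772532  0.66810104]
```

View pics/w5.png

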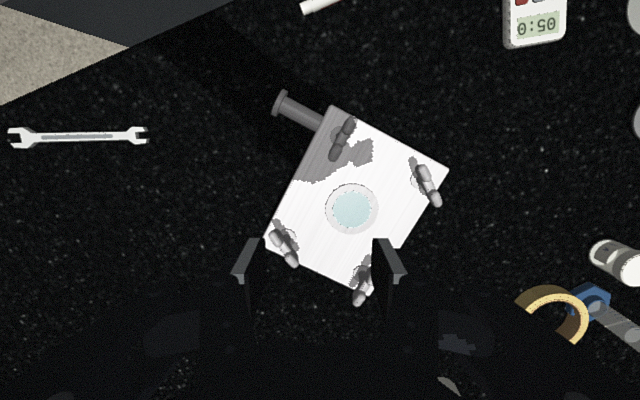

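Screws 1 (342,138) and 2 (363,280) lie parallel to the long sides. Screws 3 (427,182) and 4 (285,244) are still loose, and the gripper is clear.

```bash
python3 -c "
from bench import *
print(sign_off())"
```

```text
the job is handed in; nothing more can be done
None
```

I tightened screw 1 (beside the port) and then screw 2 (diagonally opposite) to their hard stops, left screws 3 and 4 loose, and handed the job in at about 19.5 s with the robot clear.

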